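Hold the spoon caddy's spring lid open

TASK

The lidded steel ghee pot has been left on the caddy's flat deck, in the way of its spring-closing sliding lid: set it down gently, upright and wholly on the round cork trivet (not the square mat), without dropping it, and only then let go. Then take the lid's handle and slide the lid open over the deck until its front edge is level with the thin dark steel mark strip that crosses the deck, and finish while still holding it there against the spring so that the cook can take a spoon. Keep the pot upright all the way and leave the spoons and everything else on the counter where they are.

Things in the scene. Friction and masses are not known exactly. Their poses are not given: they have to be found in the camera images.
- pot_center (a point): Lidded steel ghee pot (lid does not come off), a plain upright cylinder 58 mm in diameter with straight sides from 4 to 58 mm height, a slightly wider lid (62 mm) at 60 to 64 mm, domed to 70 mm, and a small knob up to 82 mm; about 0.25 to 0.5 kg. This point is on its axis, 35 mm above its underside; z is up along the axis. It starts standing on the caddy's deck.
- trivet: Round cork trivet, 120 mm in diameter, 12 mm high, fixed to the counter. Origin at the centre of its underside, on the counter.
- trivet_top (a point): Centre of the trivet's top face, 12 mm above the counter.
- square_mat: Square cork mat 105 x 105 x 12 mm, fixed to the counter, not to be used. It and the trivet may be on either side. Origin at the centre of its underside.
- caddy: White plastic spoon caddy fixed to the counter, 280 (x) x 180 (y) x 55 mm high. Origin on the counter under its centre. Its own x axis points away from the robot, more or less: the -x half is a solid flat deck with its top at 55 mm; the +x half is an open bay with two spoons, covered by the sliding lid.
- lid (a joint): Travel of the grey lid in m: 0 closed, growing to 0.115 as it slides along the caddy's -x over the deck. A spring always pulls it shut: about 2 N at closed, growing by 45 N per m (about 5 to 6 N at the mark); let go, it snaps closed.
- lid_handle (a point): Centre of the part to grip on the lid's handle: an upright bar 14 mm thick (caddy x), 60 mm long (caddy y), rising from the lid's top face (62 mm above the counter) to 95 mm above the counter. This point is 78.5 mm above the counter, 40 mm behind (caddy +x) the lid's front edge. Axes as the caddy's.
- lid_edge (a point): Middle of the lid's front edge (the edge towards the deck), 59 mm above the counter; the lid is a plate 136 x 172 x 6 mm that reaches from here along caddy +x. At closed it lies at caddy x = 0. Axes as the caddy's.
- mark: Dark steel mark strip lying across the deck, 8 mm wide (caddy x), with a small upright tab at each side of the caddy, up to 18 mm above the deck and just outside the lid's width. Fixed. Origin on the middle of the strip, 55 mm above the counter; axes as the caddy's. It lies 55 to 85 mm along caddy -x from the closed lid's front edge.
- spoon0: Stainless steel spoon 140 mm long, lying across the caddy in its bay under the lid, with its origin underneath near its middle.
- spoon1: The second spoon, like the first, beside it in the bay.
- spatula: Grey hard silicone spatula, 260 mm long, 12 mm high, lying ahead and to the left of the robot; bystander. Origin underneath, near the middle.
- tumbler: Open steel tumbler, 68 mm wide, 90 mm high; bystander. Origin at the centre of its underside.
- salt_jar: Glass salt jar with steel cap, 60 mm wide, 85 mm high; bystander. Origin at the centre of its underside.
- dabba: Round lidded steel spice box, 160 mm wide, 72 mm high with its knob; bystander. Origin at the centre of its underside.
- katori: Small steel bowl, 96 mm wide, 40 mm high; bystander. Origin at the centre of its underside.
Not all that is in view belongs to the job. What is shaped like the part that bears pot_center but blue or yellow is not meant.

How it is judged:
On the way, in this order (a step that is already met when the one before it is completed fails the run):
1. the ghee pot stands upright on the round trivet, released (horizontal distance between pot_center and trivet_top below 0.03 m and z of pot_center in the frame of trivet_top between 0.03 and 0.04 m and angle between pot_center's own z axis and vertical below 0.1 rad and contact force between pot and the fingers below 0.1 N and linear speed of pot below 0.02 m/s and contact force between pot and trivet above 0.5 N), for 0.3 s.
2. the lid's front edge is at the mark, held by the fingers (x of lid_edge in the frame of mark between -0.008 and 0.008 m and contact force between the fingers and lid above 1.5 N and velocity of joint lid between -0.01 and 0.01 m/s), for 0.5 s.
At the end, for the whole second after the job is handed in: The lid's front edge is within 8 mm of the middle of the mark strip and still, with the fingers bearing on the lid with more than 1.5 N and the pot not touching it; the pot stands upright (within 0.1 rad), at rest and untouched on the round trivet, its axis within 30 mm of the trivet's centre (all of step 1 and all of step 2 and contact force between lid and pot below 0.1 N); the arm keeps its last pose, push and grip.
It fails at once if the pot is tipped by more than 0.5 rad (angle between pot_center's own z axis and vertical above 0.5 rad).
It fails at once if the pot is dropped: let go more than 12 mm above the trivet (horizontal distance between pot_center and trivet_top below 0.06 m and z of pot_center in the frame of trivet_top above 0.047 m and contact force between pot and the fingers below 0.05 N).
It fails at once if the pot is banged down on the trivet (more than 40 N) (contact force between pot and trivet above 40 N).
It fails at once if a spoon or another thing on the counter is moved by more than 30 mm (distance of any of spatula, tumbler, salt_jar, dabba, katori, spoon0, spoon1 from where it was at the start of the episode above 0.03 m).
It also fails if it takes over 54 s, if anything falls off the work surface, if the arm or the gripper's body presses on something with over 40 N, if the wrist force passes 120 N, or if a joint passes its speed limit or range.

ROBOT

A 7-joint arm with a two-finger parallel gripper is mounted at the origin on the work surface. World frame = base frame: x ahead of the robot, y to its left, z up, the work surface at z = 0. Lengths are in m, angles in rad, forces in N, time in s.
With the tool pointing down it reaches from about 0.4 to 0.875 m from the base axis. Payload 19.3 kg.
Tool frame: the origin (TCP) lies at the very end of the fingers, on their centre line; the grasp point (between the pads) lies 19 mm behind it; z points along the fingers, y is the direction in which the jaws open and shut (so a half turn about z gives the same grasp; the last joint's range is limited). The gripper opens to 85 mm and grips with 20 to 120 N. Pads are 22 mm wide; open, the fingers measure 114 mm over their backs; the gripper's body (76 mm by 85 mm) begins 54 mm behind the grasp point. The pads swing forward as they close: fully open they stand 13 mm farther back than shut.
Start: joints at [-0.07, 0.521, -0.036, 1.599, 0.021, 1.021, -0.113], TCP at [0.625, -0, 0.231] pointing down, gripper open.
Joint ranges: [-2.91, 2.91], [-0.3, 2.13], [-1.5, 1.42], [0.17, 2.43], [-1.26, 4.41], [0.16, 1.93], [-2.52, 2.52]. Speed limits (rad/s): [1.89, 1.89, 2.39, 2.39, 3.01, 3.01, 3.01].

INTERFACE

Orientations are given as [roll, pitch, yaw] about the fixed x, y, z axes, in that order (R = Rz(yaw) Ry(pitch) Rx(roll)).
In Python, from workcell import telemetry, imaging, ticket gives the robot as it stands.
- The arm moves only by the tool carry_out, never from a script. Its argument "series" is a list of rows, each a list of 7 numbers: the shift along the tool's x, y, z in m, then the turn, a rotation vector about the tool's x, y, z in rad, then the closure in counts, from 0 (fully open) to 255 (shut). In form: [[tx, ty, tz, ax, ay, az, jaw], ...]. A call has 1 to 10 rows; each row is the pose to reach, as a shift and turn from the pose commanded when the call began, along the tool's axes at that moment; what a row does not reach only later rows make up. A row lasts 1/8 s, in which the tool goes at most 62.5 mm and 10.7 degrees, less where a joint would pass 70% of its speed; a pose out of reach is approached as far as the arm can. A call with a gripper value outside its range is refused whole. The fingers move at their own pace and stop on an object; "force" is the grip in N (left out, the last holds). Time passes only in rows, so rows that repeat a pose let the fingers close. It gives the time, the measured TCP pose, the force and the opening at its end, in the units of the state.
- telemetry.observe(): the state, without advancing time (a new reading comes with each control period).
- imaging.grab_frame(name): name is "scene" or "side" or "wrist"; returns (picture, depth): 384x512x3 uint8, blue, green, red; 384x512 float32, m along the optical axis (not along the pixel's ray), 0 where there is no reading.
- imaging.camera_info(name): a dict with "mtx" (3x3 intrinsics, pixels), "extrinsics" (4x4, takes a point from camera to world coordinates); the wrist camera has in their place "hand_eye" (4x4, takes a point from camera to tool coordinates, whose origin is the TCP and whose axes are the flange's). Camera axes: x right, y down, z forward; pixel columns grow to the right and rows downward; lengths in m; the calibration is good to about 2 mm. A picture is of the moment at which its call begins: read the wrist's pose just before it. camera_info takes no time and is no camera call.
- ticket.job_done(): hands the job in, once; it reports no verdict.
The state is a dict: "clock": time; "qpos": joint angles; "qd": joint speeds; "joint_efforts": joint torques, N m; "position": TCP position; "tool_rot": TCP orientation; "force": force on the tool from outside, world axes, zero at the start; "moment": the same for the moment, N m; "grip_width": finger opening in m.
Only numpy, scipy, OpenCV 4.12 (cv2) and the standard library are available. Lean on these libraries where they do the work, as an engineer would, in place of code of your own. Each camera call takes 0.05 s, during which the arm holds its last target.

## Working session

There is one attempt and no reset: what is moved stays moved. The work goes in short steps, Python scripts to look and compute and a tool call to move; the robot and the scene stay as the last step left them, time stands still between calls to the robot, and variables do not carry over. Pictures are saved under pics/ and viewed, and the job is handed in when it is done.

Besides the shell and the picture viewer there is one more tool, called after "Emit:" in YAML: its name, and indented under it one key for each argument. carry_out: Moves the arm, as the interface text tells. Its arguments: {"type":"object","properties":{"series":{"type":"array"},"force":{"type":"number"}},"required":["series"]}

```bash
mkdir -p pics; ls; python3 - <<'E'
from workcell import telemetry, imaging
import cv2, numpy as np
print(telemetry.observe())
for n in ["scene","side","wrist"]:
    p,d=imaging.grab_frame(n); cv2.imwrite(f"pics/{n}0.png",p); np.save(f"pics/{n}0.npy",d)
    print(n,imaging.camera_info(n))
E
```

```text
pics
{'clock': 0.0, 'qpos': array([-0.07019426,  0.52200336, -0.03634776,  1.60000154,  0.02118899,
        1.02105657, -0.112775  ]), 'qd': array([-0.00111042, -0.00028393, -0.00127762, -0.00098748,  0.00023246,
       -0.00036024,  0.00022117]), 'joint_efforts': array([-4.24098413e-03, -9.27110124e+01,  1.97758444e+00, -3.69928443e+01,
        1.76317629e-02,  8.19846697e-03, -6.58496788e-05]), 'position': array([ 6.24677062e-01, -2.40005130e-05,  2.30734437e-01]), 'tool_rot': array([-3.14050967e+00,  5.62419548e-05,  1.57081743e+00]), 'force': array([0.53548337, 0.37502769, 0.60521079]), 'moment': array([ 0.04708807,  0.00119362, -0.01365575]), 'grip_width': 0.08547175887476875}
scene {'mtx': array([[444.93866688,   0.        , 254.72993688],
       [  0.        , 444.93866688, 192.55666162],
       [  0.        ,   0.        ,   1.        ]]), 'extrinsics': array([[ 0.63366763,  0.49490716, -0.59458577,  1.29870277],
       [ 0.7733066 , -0.42658698,  0.46906338, -0.63315267],
       [-0.02149972, -0.75702738, -0.65302933,  0.95437126],
       [ 0.        ,  0.        ,  0.      
[... 270 characters left out ...]
[-0.26704876, -0.75233254,  0.60222978, -0.89849804],
       [ 0.00686145, -0.62639373, -0.77947663,  1.26019441],
       [ 0.        ,  0.        ,  0.        ,  1.        ]])}
wrist {'mtx': array([[290.6545498 ,   0.        , 250.96516255],
       [  0.        , 290.6545498 , 189.20737132],
       [  0.        ,   0.        ,   1.        ]]), 'hand_eye': array([[ 1.35929246e-04, -9.54552226e-01, -2.98043670e-01,
         7.52058687e-02],
       [ 9.99999214e-01, -2.41656543e-04,  1.23003092e-03,
        -2.47124290e-04],
       [-1.24615296e-03, -2.98043603e-01,  9.54551443e-01,
        -1.42934291e-01],
       [ 0.00000000e+00,  0.00000000e+00,  0.00000000e+00,
         1.00000000e+00]])}
```

View pics/scene0.png

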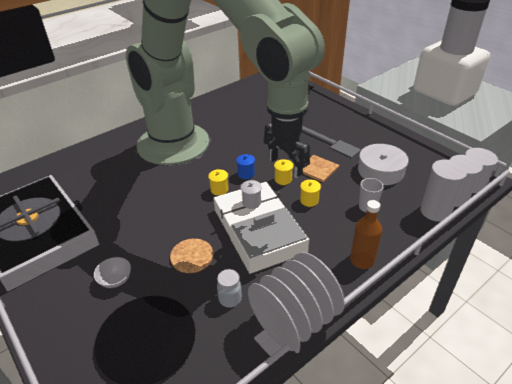

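View pics/side0.png

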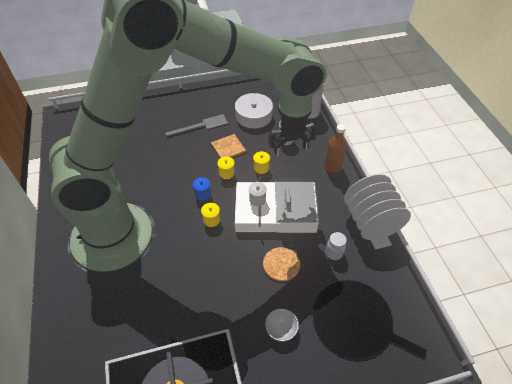

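View pics/wrist0.png

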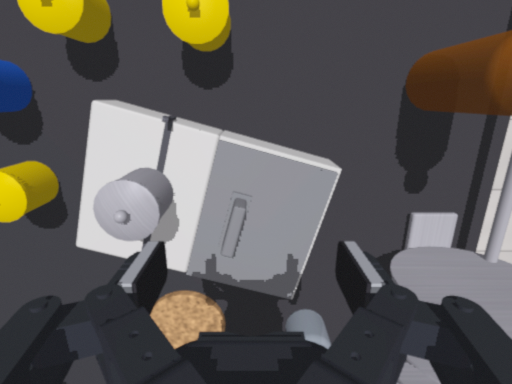

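```bash
cat > h.py <<'E'
import numpy as np, cv2
from scipy.spatial.transform import Rotation as R
from workcell import telemetry, imaging
def T_tool(s):
    T=np.eye(4); T[:3,:3]=R.from_euler('xyz',s['tool_rot']).as_matrix(); T[:3,3]=s['position']; return T
def grab(n,tag):
    s=telemetry.observe(); p,d=imaging.grab_frame(n); ci=imaging.camera_info(n)
    E=T_tool(s)@ci['hand_eye'] if n=='wrist' else ci['extrinsics']
    cv2.imwrite(f"pics/{tag}.png",p); np.savez(f"pics/{tag}.npz",d=d,E=E,K=ci['mtx'],p=p)
    return p,d,E,ci['mtx']
def load(tag):
    z=np.load(f"pics/{tag}.npz"); return z['p'],z['d'],z['E'],z['K']
def cloud(d,E,K):
    v,u=np.mgrid[:d.shape[0],:d.shape[1]]
    P=np.stack([(u-K[0,2])/K[0,0]*d,(v-K[1,2])/K[1,1]*d,d,np.ones_like(d)],-1)@E.T
    P=P[...,:3]; P[d==0]=np.nan; return P
def onplane(uv,z,E,K):
    r=E[:3,:3]@np.array([(uv[0]-K[0,2])/K[0,0],(uv[1]-K[1,2])/K[1,1],1.]); o=E[:3,3]
    return o+r*(z-o[2])/r[2]
E
python3 - <<'E'
from h import *
for n in ["wrist","scene","side"]:
    p,d,E,K=grab(n,n+"1"); P=cloud(d,E,K); z=P[...,2]
    hsv=cv2.cvtColor(p,cv2.COLOR_BGR2HSV)
    inb=(P[...,0]>.4)&(P[...,0]<1)&(abs(P[...,1])<.45)
    # cork
    cork=inb&(hsv[...,0]<22)&(hsv[...,0]>6)&(hsv[...,1]>100)&(z<.025)&(z>0.004)
    k,lab,st,c=cv2.connectedComponentsWithStats(cork.astype(np.uint8))
    for i in range(1,k):
        if st[i,4]>150:
            q=P[lab==i]; print(n,'cork',st[i],np.nanmedian(q,0),np.nanmin(q,0),np.nanmax(q,0))
            if 1:print('  circ',cv2.minEnclosingCircle(np.float32(q[:,:2])))
    # white deck level
    m=inb&(abs(z-.055)<.005)
    q=P[m]; print(n,'deck',m.sum(),np.nanmedian(z[m]))
    q=P[inb&(z>.04)&(z<.068)&(P[...,0]<.8)]
    m=(inb&(z>.063)&(z<.1)&(hsv[...,1]<60)).astype(np.uint8)
    k,lab,st,c=cv2.connectedComponentsWithStats(m)
    for i in range(1,k):
        if st[i,4]>60:
            q=P[lab==i]; print(n,'obj',st[i],np.nanmedian(q,0).round(4),np.nanmin(q,0).round(4),np.nanmax(q,0).round(4))
p,d,E,K=load("wrist1")
cv2.imwrite("pics/wz.png",cv2.resize(p[80:320,60:360],None,fx=2.6,fy=2.4,interpolation=cv2.INTER_CUBIC))
E
```

```text
wrist cork [406  50  33  61 470] [0.8119942  0.09348324 0.01587155] [0.80787725 0.06186686 0.00451924] [0.83466225 0.12730066 0.02498706]
  circ ((0.8340111374855042, 0.09458376467227936), 0.032823383808135986)
wrist cork [ 150  291   75   58 2794] [ 0.52500573 -0.23854397  0.01254044] [ 0.47284025 -0.29925412  0.00405598] [ 0.58342598 -0.1992436   0.01482297]
  circ ((0.527950644493103, -0.24916431307792664), 0.057133931666612625)
wrist deck 15932 0.05533283068454822
wrist obj [120 168  52  50 726] [ 0.5279 -0.0071  0.0832] [ 0.4931 -0.0447  0.0631] [0.536  0.0028 0.1   ]
wrist obj [ 216  187   39   79 1382] [ 0.606  -0.0539  0.0895] [ 0.584  -0.1186  0.063 ] [ 0.6282 -0.0192  0.0974]
wrist obj [281 260  20  23 109] [ 0.6753 -0.1284  0.0634] [ 0.6617 -0.1428  0.063 ] [ 0.6848 -0.1115  0.0644]
wrist obj [ 390  264  122   21 2226] [ 0.8563 -0.1183  0.0822] [ 0.7841 -0.1215  0.063 ] [ 0.9409 -0.117   0.1   ]
scene cork [303 155  36  27 551] [0.4856968  0.2968291  0.01147151] [0.41517608 0.23898055 0.00400962] [0.53853011 0.35817171 0.01754168]
  circ ((0.4767467975616455, 0.29722994565
[... 1568 characters left out ...]
899018764496)
side cork [263 247  37  34 975] [ 0.52169066 -0.26437605  0.01154529] [ 0.4635699  -0.32101601  0.00403592] [ 0.58173971 -0.20084632  0.0208299 ]
  circ ((0.5242577791213989, -0.2619384229183197), 0.06207288056612015)
side deck 2662 0.055479008985659384
side obj [276 182  24  31 223] [ 0.6022 -0.054   0.0664] [ 0.5629 -0.1128  0.063 ] [0.6576 0.0215 0.0992]
side obj [249 194  17  12 109] [ 0.499  -0.0503  0.0807] [ 0.477  -0.0592  0.0637] [ 0.531  -0.0242  0.0999]
side obj [361 219  49  17 263] [ 0.8663 -0.2615  0.0821] [ 0.7845 -0.2652  0.063 ] [ 0.955  -0.2578  0.0999]
side obj [329 232  17  18 235] [ 0.7039 -0.2676  0.0839] [ 0.679  -0.291   0.0631] [ 0.7329 -0.2352  0.0909]
```

View pics/wz.png

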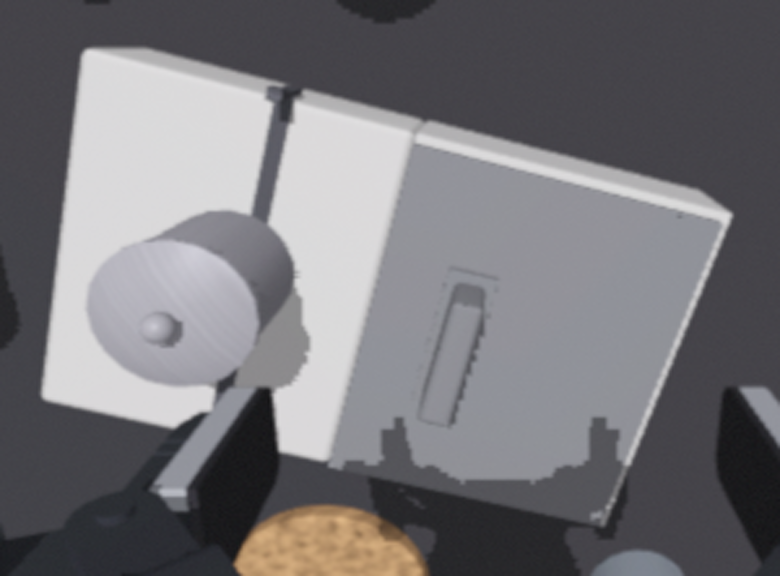

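```bash
python3 - <<'E'
from h import *
p,d,E,K=load("wrist1"); P=cloud(d,E,K)
f=lambda x,y,z:onplane((60+x/2.6,80+y/2.4),z,E,K).round(4)
for n,a in dict(disc=(173,312,.117),knob=(159,326,.136),dFL=(85,50,.055),dFR=(43,398,.055),rR=(604,524,.062),rL=(727,214,.062),rL55=(730,216,.055),
  lidL=(417,136,.062),lidR=(330,464,.062),mk1=(290,122,.055),mk2=(263,210,.055),mk3=(227,387,.055),
  hT1=(456,286,.095),hT2=(420,412,.095),hB1=(484,305,.095),hB2=(448,424,.095)).items(): print(n,f(*a))
z=P[...,2]
m=(abs(z-.095)<.004); m[:, :200]=0; m[:, 270:]=0; m[:170]=0;m[270:]=0
q=P[m][:,:2].astype(np.float32); print(m.sum(),cv2.minAreaRect(q),np.median(z[m]))
m=(abs(z-.117)<.012); m[:,200:]=0; m[:160]=0; m[250:]=0
q=P[m]; print(m.sum(),cv2.minEnclosingCircle(np.float32(q[:,:2])))
# deck & lid rect
m=(z>.045)&(z<.068);m[:90]=0;m[300:]=0;m[:,:70]=0;m[:,350:]=0
q=P[m][:,:2].astype(np.float32); print(cv2.minAreaRect(q))
hsv=cv2.cvtColor(p,cv2.COLOR_BGR2HSV)
for n in ["scene","side"]:
    p,d,E,K=load(n+"1"); Q=cloud(d,E,K); h=cv2.cvtColor(p,cv2.COLOR_BGR2HSV)
    m=((h[...,1]>150)&(Q[...,2]>.05)&(Q[...,2]<.1)&(Q[...,0]>.3)&(Q[...,0]<.8)&(abs(Q[...,1])<.3)).astype(np.uint8)
    k,lab,st,c=cv2.connectedComponentsWithStats(m)
    for i in range(1,k):
        if st[i,4]>40: q=Q[lab==i]; print(n,st[i],((np.min(q,0)+np.max(q,0))/2).round(3), q[:,2].max().round(3))
E
```

```text
disc [ 0.507  -0.0256  0.117 ]
knob [ 0.5102 -0.0237  0.136 ]
dFL [0.4587 0.0728 0.055 ]
dFR [ 0.4114 -0.0969  0.055 ]
rR [ 0.6774 -0.1678  0.062 ]
rL [0.7223 0.0009 0.062 ]
rL55 [ 0.7259 -0.0017  0.055 ]
lidL [0.5922 0.0364 0.062 ]
lidR [ 0.5456 -0.1311  0.062 ]
mk1 [0.5389 0.0417 0.055 ]
mk2 [0.5239 0.0012 0.055 ]
mk3 [ 0.4986 -0.0907  0.055 ]
hT1 [ 0.6089 -0.0225  0.095 ]
hT2 [ 0.593  -0.0824  0.095 ]
hB1 [ 0.6198 -0.0311  0.095 ]
hB2 [ 0.6045 -0.0885  0.095 ]
680 ((0.6050273180007935, -0.05975229665637016), (0.060189664363861084, 0.014033065177500248), 74.392333984375) 0.0952346587417259
3224 ((0.5067528486251831, -0.02598005346953869), 0.03134361654520035)
((0.5674667358398438, -0.04693242907524109), (0.1856527179479599, 0.2801317870616913), 74.25341796875)
scene [236 154  19  14 201] [0.334 0.089 0.066] 0.082
scene [274 159  19  15 213] [0.44  0.166 0.066] 0.081
scene [208 169  20  16 226] [ 0.343 -0.03   0.067] 0.083
scene [300 180  20  16 247] [0.575 0.158 0.067] 0.084
side [253 151  17  15 193] [0.57  0.155 0.067] 0.083
side [217 157  17  15 188] [0.437 0.163 0.066] 0.082
side [193 177  17  16 208] [0.331 0.089 0.069] 0.086
side [201 203  18  17 236] [ 0.339 -0.033  0.067] 0.083
```

Emit:
carry_out:
  series:
    - [-0.013, -0.059, 0, 0, 0, 0.136, 0]
    - [-0.026, -0.1177, 0, 0, 0, 0.272, 0]
    - [-0.026, -0.1177, 0.03, 0, 0, 0.272, 0]
    - [-0.026, -0.1177, 0.06, 0, 0, 0.272, 0]
    - [-0.026, -0.1177, 0.06, 0, 0, 0.272, 0]
    - [-0.026, -0.1177, 0.06, 0, 0, 0.272, 0]
  force: 40

```text
clock: 1.05
position: [0.5078, -0.026, 0.1722]
tool_rot: [3.141, -0.0, 1.299]
force: [-0.4, 0.7, -0.3]
grip_width: 0.0855
```

```bash
python3 - <<'E'
from h import *
s=telemetry.observe(); print(s['position'],s['tool_rot'],s['force'])
p,d,E,K=grab("wrist","w2"); P=cloud(d,E,K); z=P[...,2]
m=(abs(z-.117)<.012); k,lab,st,c=cv2.connectedComponentsWithStats(m.astype(np.uint8))
for i in range(1,k):
    if st[i,4]>300: print(st[i],cv2.minEnclosingCircle(np.float32(P[lab==i][:,:2])))
E
```

```text
[ 0.50778157 -0.02603436  0.17217914] [ 3.14092617e+00 -1.98085982e-04  1.29871174e+00] [-0.38781366  0.66792102 -0.30176842]
[ 207  165   85   82 5217] ((0.5068342685699463, -0.025935469195246696), 0.031190751120448112)
```

View pics/w2.png

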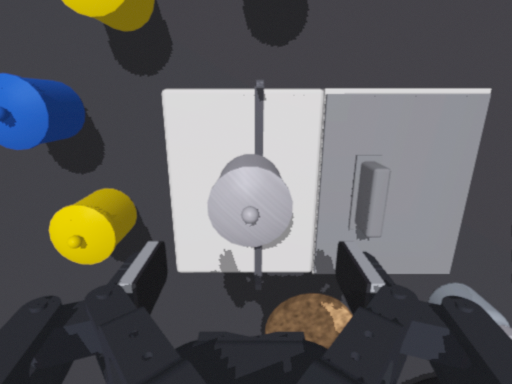

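Emit:
carry_out:
  series:
    - [0, -0.001, 0.03, 0, 0, 0, 0]
    - [0, -0.001, 0.06, 0, 0, 0, 0]
    - [0, -0.001, 0.085, 0, 0, 0, 0]
    - [0, -0.001, 0.1, 0, 0, 0, 0]
    - [0, -0.001, 0.103, 0, 0, 0, 0]
    - [0, -0.001, 0.103, 0, 0, 0, 0]

```text
clock: 1.85
position: [0.5068, -0.0258, 0.069]
tool_rot: [3.141, -0.0, 1.299]
force: [0.4, -0.6, -0.2]
grip_width: 0.0853
```

Emit:
carry_out:
  series:
    - [0, 0, 0, 0, 0, 0, 60]
    - [0, 0, 0, 0, 0, 0, 120]
    - [0, 0, 0, 0, 0, 0, 255]
    - [0, 0, 0, 0, 0, 0, 255]
    - [0, 0, 0, 0, 0, 0, 255]
    - [0, 0, 0, 0, 0, 0, 255]
  force: 40

```text
clock: 2.6
position: [0.5069, -0.0258, 0.0691]
tool_rot: [3.14, -0.0, 1.299]
force: [-1.2, 0.4, 9.2]
grip_width: 0.0573
```

Emit:
carry_out:
  series:
    - [0, 0, -0.005, 0, 0, 0, 255]
    - [0, 0, -0.02, 0, 0, 0, 255]
    - [0, 0, -0.04, 0, 0, 0, 255]
    - [0, 0, -0.04, 0, 0, 0, 255]

```text
clock: 3.1
position: [0.5072, -0.0257, 0.11]
tool_rot: [3.139, -0.001, 1.299]
force: [0.1, -0.2, -4.2]
grip_width: 0.0575
```

```bash
python3 - <<'E'
from h import *
grab("wrist","w3");grab("side","s3")
p=load("s3")[0]; cv2.imwrite("pics/s3c.png",cv2.resize(p[80:300,180:400],None,fx=2.7,fy=2.7))
p=load("w3")[0]
E
```

```text
(no output)
```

View pics/w3.png

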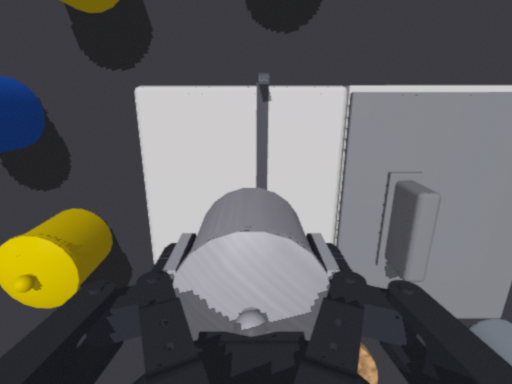

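View pics/s3c.png

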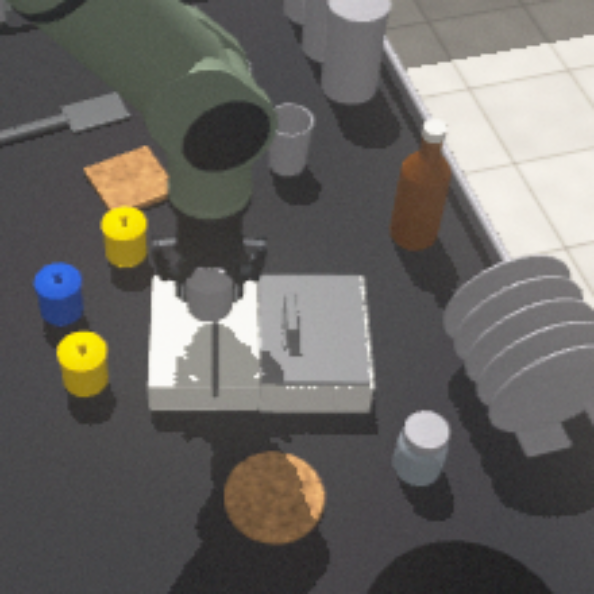

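```bash
python3 - <<'E'
from h import *
p,d,E,K=load("w3"); P=cloud(d,E,K)
cv2.imwrite("pics/w3c.png",cv2.resize(p[60:280,220:440],None,fx=2.7,fy=2.7,interpolation=cv2.INTER_CUBIC))
g=cv2.cvtColor(p,cv2.COLOR_BGR2GRAY)
for v in (110,130,150,170): print(v,g[v,245:285].tolist()); print(g[v,335:365].tolist())
E
```

```text
110 [205, 204, 204, 205, 204, 204, 204, 205, 205, 203, 189, 148, 97, 87, 85, 85, 87, 86, 86, 86, 87, 88, 99, 156, 193, 203, 204, 204, 204, 204, 205, 204, 204, 204, 204, 204, 204, 205, 205, 204]
[204, 204, 204, 205, 204, 204, 202, 197, 189, 181, 154, 130, 160, 149, 93, 85, 112, 130, 135, 136, 135, 135, 135, 136, 135, 135, 136, 135, 135, 135]
130 [204, 204, 205, 204, 204, 204, 204, 204, 204, 203, 191, 150, 97, 85, 85, 85, 85, 87, 85, 86, 85, 88, 119, 178, 202, 204, 204, 204, 205, 204, 204, 204, 205, 205, 204, 204, 204, 204, 204, 204]
[205, 204, 204, 205, 204, 199, 191, 179, 151, 128, 158, 146, 92, 84, 111, 130, 135, 135, 135, 135, 135, 135, 135, 135, 135, 134, 135, 134, 135, 135]
150 [204, 205, 205, 204, 204, 204, 204, 205, 204, 203, 191, 150, 97, 85, 84, 85, 85, 85, 86, 85, 86, 92, 136, 184, 202, 204, 205, 205, 204, 204, 204, 204, 204, 204, 204, 204, 204, 204, 204, 204]
[204, 204, 204, 200, 192, 181, 155, 122, 116, 108, 83, 79, 110, 129, 135, 135, 135, 134, 134, 136, 135, 135, 135, 135, 135, 134, 135, 135, 134, 135]
170 [204, 204, 204, 204, 204, 205, 205, 204, 204, 203, 191, 149, 96, 84, 84, 83, 84, 83, 83, 84, 84, 96, 154, 192, 203, 204, 204, 204, 204, 205, 204, 204, 204, 204, 205, 204, 204, 205, 204, 205]
[204, 201, 194, 184, 163, 135, 139, 147, 120, 86, 108, 128, 135, 135, 135, 135, 135, 135, 135, 134, 135, 135, 135, 135, 135, 135, 134, 135, 135, 135]
```

Emit:
carry_out:
  series:
    - [0, 0, -0.02, 0, 0, 0, 255]
    - [-0.025, 0.009, -0.02, 0, 0, 0, 255]
    - [-0.06, 0.022, -0.02, 0, 0, 0, 255]
    - [-0.1, 0.036, -0.02, 0, 0, 0, 255]
    - [-0.14, 0.051, -0.02, 0, 0, 0, 255]
    - [-0.18, 0.066, -0.02, 0, 0, 0, 255]
    - [-0.21, 0.077, -0.02, 0, 0, 0, 255]
    - [-0.221, 0.081, -0.02, 0, 0, 0, 255]
    - [-0.221, 0.081, -0.02, 0, 0, 0, 255]

```text
clock: 4.32
position: [0.5245, -0.2604, 0.1276]
tool_rot: [-3.14, -0.0, 1.298]
force: [0.3, 1.2, -2.8]
grip_width: 0.0572
```

Emit:
carry_out:
  series:
    - [0, 0, 0.02, 0, 0, 0, 255]
    - [0, 0, 0.045, 0, 0, 0, 255]
    - [0, 0, 0.07, 0, 0, 0, 255]
    - [0, 0, 0.085, 0, 0, 0, 255]
    - [0, 0, 0.092, 0, 0, 0, 255]
    - [0, 0, 0.095, 0, 0, 0, 255]
    - [0, 0, 0.095, 0, 0, 0, 255]
    - [0, 0, 0.095, 0, 0, 0, 255]

```text
clock: 5.32
position: [0.5252, -0.2605, 0.0339]
tool_rot: [3.141, 0.0, 1.299]
force: [0.6, -0.3, -3.7]
grip_width: 0.0574
```

```bash
python3 - <<'E'
from h import *
grab("side","s4"); grab("scene","c4")
a=load("s4")[0][200:310,220:330]; b=load("c4")[0][190:290,140:240]
cv2.imwrite("pics/m4.png",np.hstack([cv2.resize(a,(400,400),interpolation=3),cv2.resize(b,(400,400),interpolation=3)]))
print(telemetry.observe()['position'],telemetry.observe()['force'])
p,d,E,K=load("w3")
y=np.array([0.9633,-0.2684,0])
for v in (110,150,170):
  g=cv2.cvtColor(p,cv2.COLOR_BGR2GRAY)
print('mark c',onplane((261.8,150),.0555,E,K),onplane((261.5,170),.0555,E,K))
E
```

```text
[ 0.52516043 -0.26050314  0.03372818] [ 0.04789375 -0.11867827 -3.55704238]
mark c [0.52588712 0.01232486 0.0555    ] [ 0.52206984 -0.00116133  0.0555    ]
```

View pics/m4.png

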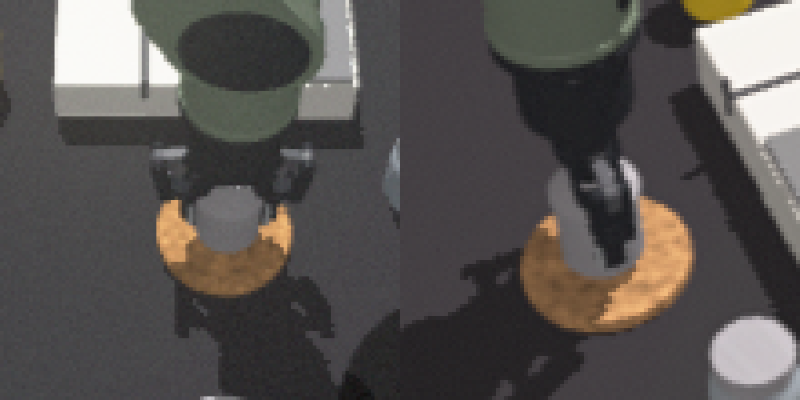

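View pics/w3c.png

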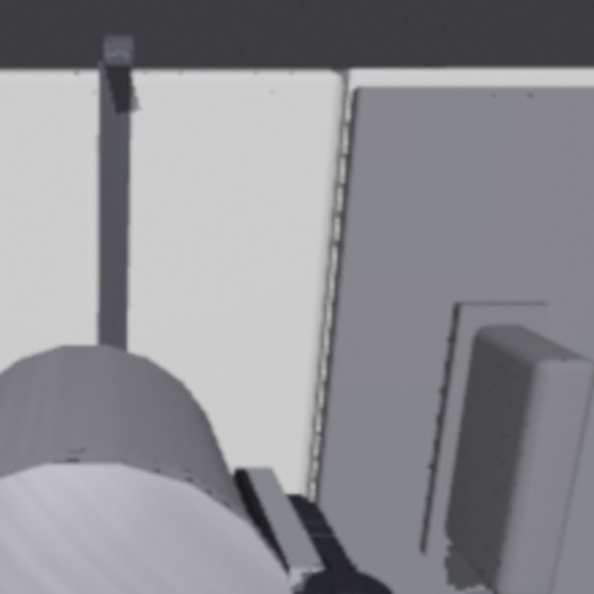

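Emit:
carry_out:
  series:
    - [0, 0, 0.002, 0, 0, 0, 255]
    - [0, 0, 0.004, 0, 0, 0, 255]
    - [0, 0, 0.005, 0, 0, 0, 255]
    - [0, 0, 0.006, 0, 0, 0, 255]
    - [0, 0, 0.006, 0, 0, 0, 255]

```text
clock: 6.05
position: [0.5249, -0.2604, 0.0272]
tool_rot: [-3.141, 0.0, 1.299]
force: [-0.7, -0.7, -3.6]
grip_width: 0.057
```

Emit:
carry_out:
  series:
    - [0, 0, 0.0005, 0, 0, 0, 255]
    - [0, 0, 0.001, 0, 0, 0, 255]
    - [0, 0, 0.001, 0, 0, 0, 255]

```text
clock: 6.42
position: [0.5249, -0.2604, 0.0263]
tool_rot: [-3.142, 0.0, 1.299]
force: [0.2, -0.7, -4.3]
grip_width: 0.0575
```

Emit:
carry_out:
  series:
    - [0, 0, 0.0005, 0, 0, 0, 255]
    - [0, 0, 0.001, 0, 0, 0, 255]
    - [0, 0, 0.001, 0, 0, 0, 255]

```text
clock: 6.8
position: [0.525, -0.2605, 0.0261]
tool_rot: [3.141, 0.0, 1.299]
force: [-4.2, 2.1, 13.9]
grip_width: 0.0572
```

Emit:
carry_out:
  series:
    - [0, 0, -0.0005, 0, 0, 0, 255]
    - [0, 0, -0.0005, 0, 0, 0, 255]
  force: 20

```text
clock: 7.05
position: [0.525, -0.2605, 0.0261]
tool_rot: [3.142, 0.0, 1.299]
force: [-3.3, 1.0, 7.5]
grip_width: 0.0574
```

Emit:
carry_out:
  series:
    - [0, 0, 0, 0, 0, 0, 60]
    - [0, 0, 0, 0, 0, 0, 40]
    - [0, 0, 0, 0, 0, 0, 20]
    - [0, 0, 0, 0, 0, 0, 0]
    - [0, 0, 0, 0, 0, 0, 0]
    - [0, 0, 0, 0, 0, 0, 0]
    - [0, 0, 0, 0, 0, 0, 0]

```text
clock: 7.92
position: [0.525, -0.2604, 0.0258]
tool_rot: [3.142, 0.0, 1.299]
force: [0.1, 0.6, -0.1]
grip_width: 0.0855
```

Emit:
carry_out:
  series:
    - [0, 0, -0.015, 0, 0, 0, 0]
    - [0, 0, -0.04, 0, 0, 0, 0]
    - [0, 0, -0.08, 0, 0, 0, 0]
    - [0, 0, -0.12, 0, 0, 0, 0]
    - [0, 0, -0.16, 0, 0, 0, 0]
    - [0, 0, -0.16, 0, 0, 0, 0]

```text
clock: 8.68
position: [0.5262, -0.2611, 0.1897]
tool_rot: [3.136, 0.001, 1.298]
force: [-0.4, -0.2, -1.0]
grip_width: 0.0856
```

```bash
python3 - <<'E'
from h import *
s=telemetry.observe(); print(s['position'],s['force'])
p,d,E,K=grab("wrist","w5"); P=cloud(d,E,K); z=P[...,2]
m=(abs(z-.074)<.008)&(P[...,1]<-.2)&(P[...,0]<.6)
q=P[m];print(m.sum(),cv2.minEnclosingCircle(np.float32(q[:,:2])))
h=cv2.cvtColor(p,cv2.COLOR_BGR2HSV)
E
```

```text
[ 0.526234   -0.26105286  0.18973298] [-0.35368525 -0.22103721 -0.96525828]
2686 ((0.5248067378997803, -0.26077064871788025), 0.031219888478517532)
```

View pics/w5.png

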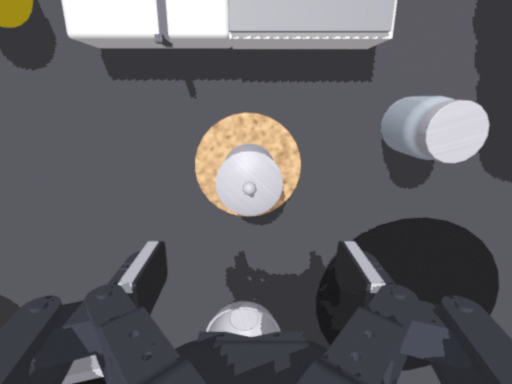

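Emit:
carry_out:
  series:
    - [0.03, 0.003, 0, 0, 0, 0, 0]
    - [0.08, 0.008, 0, 0, 0, 0, 0]
    - [0.13, 0.013, 0, 0, 0, 0, 0]
    - [0.18, 0.018, 0, 0, 0, 0, 0]
    - [0.215, 0.022, 0, 0, 0, 0, 0]
    - [0.215, 0.022, 0.02, 0, 0, 0, 0]
    - [0.215, 0.022, 0.02, 0, 0, 0, 0]
    - [0.215, 0.022, 0.02, 0, 0, 0, 0]

```text
clock: 9.72
position: [0.6037, -0.0598, 0.1661]
tool_rot: [-3.141, 0.0, 1.298]
force: [-0.6, -0.5, 0.2]
grip_width: 0.0855
```

```bash
python3 - <<'E'
from h import *
p,d,E,K=load("w5"); print('trivet',onplane((248,164),.012,E,K))
s=telemetry.observe(); print(s['position'],s['tool_rot'],s['force'])
p,d,E,K=grab("wrist","w6"); P=cloud(d,E,K); z=P[...,2]
m=(abs(z-.095)<.004); k,lab,st,c=cv2.connectedComponentsWithStats(m.astype(np.uint8))
for i in range(1,k):
    if st[i,4]>200: print(st[i],cv2.minAreaRect(P[lab==i][:,:2].astype(np.float32)))
E
```

```text
trivet [ 0.52568038 -0.25592889  0.012     ]
[ 0.60374293 -0.05979817  0.16605547] [-3.14127922e+00  2.63275287e-04  1.29795235e+00] [-0.59766512 -0.52679098  0.21805456]
[ 243  161   19   73 1270] ((0.6050663590431213, -0.05971246957778931), (0.05965423211455345, 0.013871961273252964), 74.9339370727539)
```

View pics/w6.png

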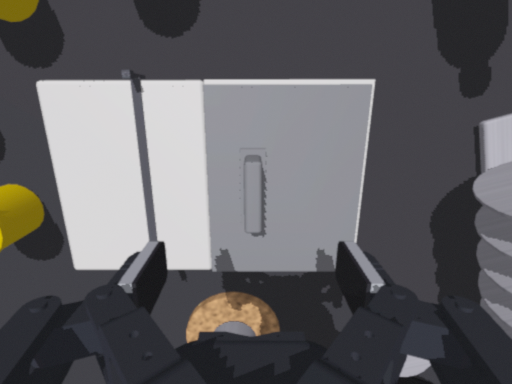

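Emit:
carry_out:
  series:
    - [0, 0.0013, 0.03, 0, 0, 0, 0]
    - [0, 0.0013, 0.06, 0, 0, 0, 0]
    - [0, 0.0013, 0.085, 0, 0, 0, 0]
    - [0, 0.0013, 0.099, 0, 0, 0, 0]
    - [0, 0.0013, 0.099, 0, 0, 0, 0]
    - [0, 0.0013, 0.099, 0, 0, 0, 0]

```text
clock: 10.52
position: [0.6057, -0.0597, 0.0678]
tool_rot: [3.14, -0.0, 1.298]
force: [0.3, 0.9, 0.5]
grip_width: 0.0854
```

Emit:
carry_out:
  series:
    - [0, 0, 0, 0, 0, 0, 80]
    - [0, 0, 0, 0, 0, 0, 140]
    - [0, 0, 0, 0, 0, 0, 255]
    - [0, 0, 0, 0, 0, 0, 255]
    - [0, 0, 0, 0, 0, 0, 255]
    - [0, 0, 0, 0, 0, 0, 255]
    - [0, 0, 0, 0, 0, 0, 255]
    - [0, 0, 0, 0, 0, 0, 255]
  force: 60

```text
clock: 11.52
position: [0.6052, -0.0595, 0.067]
tool_rot: [3.141, -0.0, 1.299]
force: [-2.1, -0.0, 5.6]
grip_width: 0.013
```

```bash
python3 - <<'E'
from h import *
y=np.array([0.9636,-0.2672,0])
p,d,E,K=load("w6"); g=cv2.cvtColor(p,cv2.COLOR_BGR2GRAY).astype(float)
for v in (110,130,150,180,210):
    gr=np.gradient(g[v])
    a=115+np.argmin(gr[115:165]); b=115+np.argmax(gr[115:165])
    e=190+np.argmin(gr[190:225])
    print(v,a,b,e,'mark',(onplane(((a+b)/2,v),.0555,E,K)@y).round(4),'w',((onplane((b,v),.0555,E,K)-onplane((a,v),.0555,E,K))@y).round(4),'edge',(onplane((e,v),.061,E,K)@y).round(4))
E
```

```text
110 134 143 203 mark 0.5035 w 0.0076 edge 0.5587
130 136 145 204 mark 0.5033 w 0.0077 edge 0.5587
150 138 147 205 mark 0.5031 w 0.0079 edge 0.5587
180 142 150 207 mark 0.5031 w 0.0072 edge 0.5591
210 145 154 208 mark 0.5032 w 0.0084 edge 0.5587
```

Emit:
carry_out:
  series:
    - [0, -0.005, 0, 0, 0, 0, 255]
    - [0, -0.014, 0, 0, 0, 0, 255]
    - [0, -0.024, 0, 0, 0, 0, 255]
    - [0, -0.034, 0, 0, 0, 0, 255]
    - [0, -0.044, 0, 0, 0, 0, 255]
    - [0, -0.051, 0, 0, 0, 0, 255]
    - [0, -0.055, 0, 0, 0, 0, 255]
    - [0, -0.0556, 0, 0, 0, 0, 255]
    - [0, -0.0556, 0, 0, 0, 0, 255]
    - [0, -0.0556, 0, 0, 0, 0, 255]

```text
clock: 12.78
position: [0.5516, -0.0446, 0.067]
tool_rot: [3.141, -0.0, 1.299]
force: [3.3, -2.3, 7.1]
grip_width: 0.0132
```

```bash
python3 - <<'E'
from h import *
s=telemetry.observe(); print(s['position'],s['force'],s['position']@np.array([0.9636,-0.2672,0]))
for n in("wrist","side","scene"): grab(n,n+"7")
a=load("side7")[0][140:300,200:360]; b=load("wrist7")[0]
cv2.imwrite("pics/m7.png",np.hstack([cv2.resize(a,(400,400),interpolation=3),cv2.resize(load("scene7")[0][170:290,190:310],(400,400),interpolation=3)]))
E
```

```text
[ 0.55157458 -0.04463015  0.06696378] [ 3.28455577 -2.25264498  7.05618653] 0.5434224413052218
```

View pics/wrist7.png

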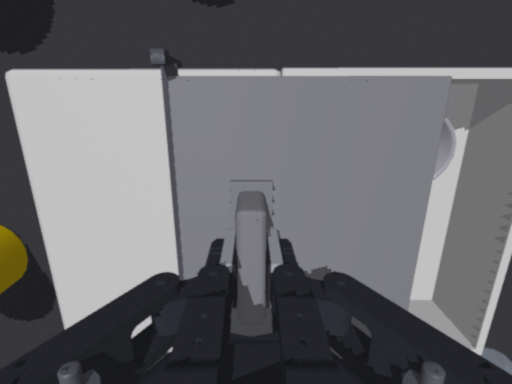

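View pics/m7.png

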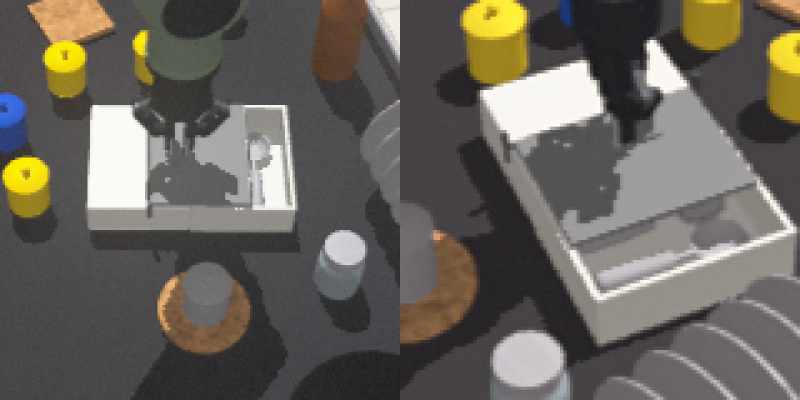

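```bash
python3 - <<'E'
from h import *
y=np.array([0.9636,-0.2672,0])
p,d,E,K=load("wrist7"); g=cv2.cvtColor(p,cv2.COLOR_BGR2GRAY).astype(float); P=cloud(d,E,K)
for v in (90,110,130,150,180,210):
    print(v,g[v,155:185].astype(int).tolist(), (P[v,155:185,2]*1000).round().astype(int).tolist())
    gr=np.gradient(g[v]); e=155+np.argmin(gr[155:185]); print(e,(onplane((e,v),.062,E,K)@y).round(4),(P[v,180]@y).round(4))
cv2.imwrite("pics/w7c.png",cv2.resize(p[30:180,120:290],None,fx=4,fy=4,interpolation=3))
s=telemetry.observe(); print(s['position']@y,s['qd'].round(4),s['force'])
E
```

```text
90 [195, 195, 195, 195, 195, 195, 193, 159, 96, 82, 80, 79, 83, 107, 125, 130, 129, 130, 130, 130, 130, 130, 131, 130, 129, 130, 130, 129, 130, 129] [54, 56, 57, 56, 55, 55, 56, 55, 56, 57, 56, 57, 55, 62, 63, 62, 62, 62, 63, 62, 62, 62, 62, 63, 61, 61, 63, 63, 62, 62]
162 0.5009 0.5093
110 [195, 195, 195, 194, 195, 195, 195, 194, 182, 143, 90, 80, 80, 78, 78, 103, 124, 130, 130, 130, 129, 130, 130, 129, 129, 129, 129, 129, 129, 129] [57, 55, 56, 55, 56, 56, 56, 55, 55, 56, 56, 56, 56, 56, 57, 62, 62, 62, 62, 63, 63, 62, 61, 61, 62, 61, 62, 63, 62, 63]
164 0.501 0.5087
130 [194, 195, 195, 194, 195, 195, 195, 194, 194, 192, 173, 125, 85, 80, 79, 80, 94, 114, 127, 129, 129, 129, 129, 129, 129, 129, 129, 129, 128, 129] [54, 56, 56, 55, 56, 56, 56, 55, 55, 55, 55, 57, 57, 57, 57, 56, 62, 63, 61, 62, 62, 63, 62, 62, 63, 64, 63, 64, 62, 63]
166 0.5011 0.5085
150 [194, 195, 194, 194, 195, 194, 194, 195, 195, 195, 195, 191, 164, 109, 82, 79, 78, 81, 104, 124, 129, 129, 128, 129, 129, 129, 129, 129, 129, 129] [56, 56, 54, 56, 56, 55, 55, 55, 55, 56, 56, 55, 57, 56, 57, 58, 56, 56, 62, 63, 62, 61, 62, 62, 63, 62, 62, 62, 62, 62]
167 0.5007 0.5074
180 [194, 195, 194, 194, 194, 195, 195, 195, 194, 194, 194, 194, 194, 193, 185, 147, 90, 78, 78, 79, 92, 114, 126, 128, 129, 128, 129, 128, 129, 128] [55, 56, 55, 56, 55, 56, 55, 56, 55, 55, 56, 55, 56, 56, 55, 57, 56, 56, 56, 56, 62, 61, 62, 62, 62, 63, 63, 62, 61, 63]
170 0.5009 0.5065
210 [194, 194, 193, 194, 194, 194, 194, 194, 194, 194, 194, 193, 194, 194, 194, 194, 191, 171, 122, 82, 77, 78, 78, 101, 121, 126, 127, 127, 128, 128] [55, 54, 56, 56, 55, 56, 56, 55, 56, 55, 55, 56, 55, 56, 55, 56, 54, 56, 57, 56, 56, 57, 57, 63, 62, 62, 62, 63, 62, 63]
173 0.5011 0.505
0.5433907160972739 [-0.0001  0.0005  0.0012 -0.0011 -0.0016  0.0017 -0.0017] [ 2.89055821 -1.56805189  7.1070069 ]
```

View pics/w7c.png

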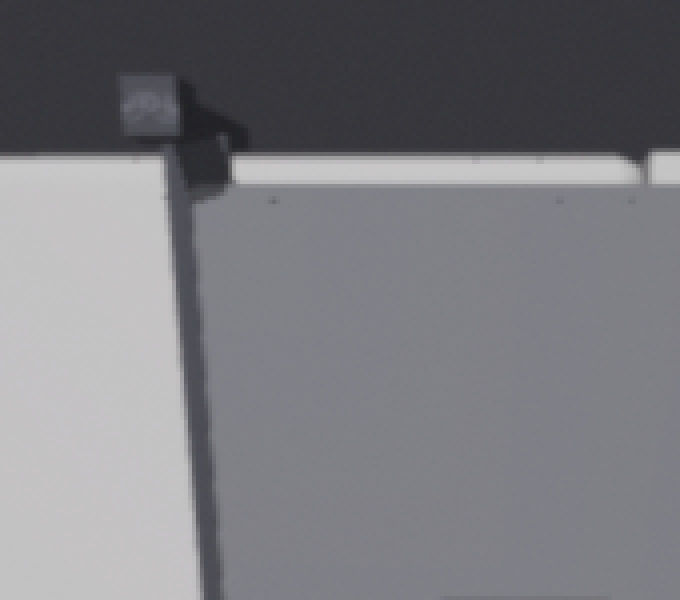

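Emit:
carry_out:
  series:
    - [0, 0, 0, 0, 0, 0, 255]
    - [0, 0, 0, 0, 0, 0, 255]
    - [0, 0, 0, 0, 0, 0, 255]
    - [0, 0, 0, 0, 0, 0, 255]
    - [0, 0, 0, 0, 0, 0, 255]
    - [0, 0, 0, 0, 0, 0, 255]

```text
clock: 13.68
position: [0.5516, -0.0446, 0.067]
tool_rot: [3.141, -0.0, 1.299]
force: [3.3, -2.4, 6.6]
grip_width: 0.0133
```

```bash
python3 - <<'E'
from workcell import ticket, telemetry
s=telemetry.observe(); print(s['position'],s['force'],s['grip_width'])
print(ticket.job_done())
E
```

```text
[ 0.55158591 -0.04462842  0.0669656 ] [ 3.31192308 -2.43719442  6.55781767] 0.013294429508954191
the job is handed in; nothing more can be done
None
```

The pot is on the round trivet and the lid is being held open at the mark. I handed the job in at about 13.7 s of the 54 s allowed; no verdict was reported.

- **Pot:** I lifted it off the deck and lowered it in small steps. It met the trivet at about 18 N by the wrist reading, under the 40 N limit, and I backed off a little before opening the fingers. Afterwards the wrist camera put its axis 1 to 5 mm from the trivet's centre (two trivet measurements differ by about 5 mm). It looked upright and untouched, and the later side view still showed it there.
- **Lid:** I gripped the handle with 60 N and slid it about 56 mm. By the last images the front edge is within about 1 mm of the middle of the mark strip. The arm was still, with a steady spring pull of about 4 N on the wrist, a little below the expected 5 to 6 N.
- **Everything else:** The nearby things and the spoons looked undisturbed in the last pictures, but I did not measure their positions.

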